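Arm the inspection light and release the shutter

TASK

Take an inspection picture: first switch on the light supply by pushing the raised end of its rocker fully down, then press the square key on the light controller fully down until it stays down, and last press the long bar key on the shutter box fully down and let it spring back. Keep to this order and leave the round key unpressed. Nothing is to be picked up or pushed about: the boxes, lenses and other things on the bench stay where they are.

Things in the scene. Friction and masses are not known exactly. Their poses are not given: they have to be found in the camera images.
- supply: light supply: fixed grey metal box, 90 (x) x 110 (y) x 55 mm high, one rocker switch in a black frame in the middle of its top. Origin: centre of the underside; its x axis points from the rocker's low end (off) to its raised end (on)
- rocker_end (a point): press point on the rocker: on the middle of the raised (+x) face, 17 mm out from the pivot; moves with the rocker. The rocker is a shallow V, 26 mm wide, two faces 24 mm long; pivot (bottom of the V) 70 mm above the table, black frame up to 65 mm. Off: point 77 mm high, face rising 0.4 rad to its outer end at 79 mm. On: point 70 mm high, face level
- rocker (a joint): rocker angle: about 0 rad (at most 0.06) = off, 0.40 rad = fully on (hard stop). Pushing the raised end down increases it; takes about 3 N at the end; it stays where it is left
- controller: light controller: loose black box on rubber feet, 90 (x) x 130 (y) x 40 mm high, about 0.8 kg, with a pale glass display strip at its +x edge and two grey keys on top, one square and one round, 68 mm apart along y. Origin: centre of the underside
- square_key_top (a point): centre of the top of the square key, 26 x 26 mm, 54 mm above the table when up (14 mm above the box), 48 mm when down. At x -8, y -34 mm in the controller's frame
- square_key (a joint): square key travel: 0 = up (starts at most 0.0008), 0.006 m = fully down (hard stop). A latching key: takes about 3 N and stays down where it is left
- round_key_top (a point): centre of the top of the round key, 26 mm diameter, 54 mm above the table. At x -8, y +34 mm in the controller's frame. Not to be pressed
- round_key (a joint): round key travel: 0 = up, 0.006 m = down; springs back
- shutter_box: shutter box: loose aluminium box on rubber feet, 70 (x) x 110 (y) x 35 mm high, about 0.7 kg, one long grey bar key on top. Origin: centre of the underside
- bar_key_top (a point): centre of the top of the bar key, 24 (x) x 76 (y) mm, 49 mm above the table when up (14 mm above the box), 43 mm when down
- bar_key (a joint): bar key travel: 0 = up, 0.006 m = fully down (hard stop). A spring key: starts to move at 1.5 N, fully down at 4 N, springs back when let go
- tall_lens: bystander, loose: camera lens standing upright, black and silver, 37 mm diameter, 58 mm tall. Origin: centre of the underside
- short_lens: bystander, loose: camera lens standing upright, black and silver, 37 mm diameter, 40 mm tall. Origin: centre of the underside
- tube_a: bystander, loose: black extension ring lying flat, 40 mm outer diameter, 12 mm high. Origin: centre of the underside
- tube_b: bystander, loose: black extension ring lying flat, 48 mm outer diameter, 16 mm high. Origin: centre of the underside
- mouse: bystander, loose: black computer mouse, 100 x 60 mm, 32 mm high. Origin: centre of the underside
- screwdriver: bystander, loose: screwdriver lying on the table, 150 mm long along its x. Origin: under the middle of its length, on the table
- screw_tray: bystander, loose: small grey open tray, 70 x 100 mm, 22 mm high. Origin: centre of the underside
Mind the look-alikes: they are no part of the job. What is shaped like the supply but turquoise is not meant. What is shaped like the controller but turquoise or yellow is not meant.

How it is judged:
By the outcome, as a careful person would: the job done as asked, in the order asked, and still so for the second after the job is handed in, with the robot touching nothing.
It also fails if it takes over 48 s, if anything falls off the work surface, if the arm or the gripper's body presses on something with over 40 N, if the wrist force passes 120 N, or if a joint passes its speed limit or range.

ROBOT

A 7-joint arm with a two-finger parallel gripper is mounted at the origin on the work surface. World frame = base frame: x ahead of the robot, y to its left, z up, the work surface at z = 0. Lengths are in m, angles in rad, forces in N, time in s.
With the tool pointing down it reaches from about 0.4 to 0.85 m from the base axis. Payload 4.5 kg.
Tool frame: the origin (TCP) lies where the fingers leave the gripper's body, on its centre line; the fingertips stand 64 mm ahead of it and the grasp point (between the pads) lies 45 mm ahead of it; z points along the fingers, y is the line along which they close (so a half turn about z gives the same grasp; the last joint's range is limited). The gripper opens to 88 mm and grips with 3 to 60 N. Pads are 18 mm wide; open, the fingers measure 123 mm over their backs; the gripper's body (75 mm by 187 mm) begins 45 mm behind the grasp point.
Start: joints at [-1.277, 0.689, -0.195, 1.565, 0.157, 0.902, -0.215], TCP at [0.161, 0.604, 0.303] pointing down, gripper open.
Joint ranges: [-3.01, 3.01], [-0.46, 2.08], [-1.47, 1.51], [0.13, 2.56], [-1, 4.14], [0.04, 2.09], [-2.66, 2.66]. Speed limits (rad/s): [2.57, 2.57, 3.14, 3.14, 3.14, 3.14, 3.14].

INTERFACE

Orientations are given as a unit quaternion [x, y, z, w].
In Python, from plant import r gives the robot as it stands.
- The arm moves only by the tool play_rows, never from a script. Its arguments are lists of equal length, an entry for each row: "translation": the shift along the tool's x, y, z in m, a list of three; "delta_rot": the turn, a rotation vector about the tool's x, y, z in degrees, a list of three; "grip": the opening, from -1 (shut) to 1 (fully open). In form: {"translation": [[x, y, z], ...], "delta_rot": [[rx, ry, rz], ...], "grip": [grip, ...]}. A call has 1 to 20 rows; each row shifts and turns the commanded pose from where the row before left it, along the tool's axes as they then stand; what a row does not reach is not made up. A row lasts 1/8 s, in which the tool goes at most 62.5 mm and 10.7 degrees, less where a joint would pass 70% of its speed; a pose out of reach is approached as far as the arm can. A call with a gripper value outside its range is refused whole. The fingers move at their own pace and stop on an object; "squeeze" is the grip in N (left out, the last holds). Time passes only in rows, so rows that do not move let the fingers close. It gives the time, the measured TCP pose, the force, the opening and the grip force at its end, in the units of the state.
- r.get_state(): the state, without advancing time (a new reading comes with each control period).
- r.snapshot(name): name is "side" or "top"; returns the picture (400x640x3 uint8, blue, green, red); there is no depth.
- r.get_calibration(name): a dict with "intrinsics" (3x3 intrinsics, pixels), "eye" and "rotation" of the camera in the world. Camera axes: x right, y up, looking along -z (the intrinsics and any distortion apply to the point x, -y, -z); pixel columns grow to the right and rows downward; lengths in m; the calibration is good to about 2 mm. A picture is of the moment at which its call begins. get_calibration takes no time and is no camera call.
- r.finish_job(): hands the job in; it is judged then, once.
Trained networks look in the newest picture that a camera, given by its name, has taken for a name from the list of things; names that differ only in an ending like _2 or _b are one class to them, and where a whole thing is asked for, a point or a joint stands for the part that bears it (a point fixed in the world has none). Each returns a list of dicts, best first, with "confidence" (0 to 1); they miss things now and then, are a little off and sometimes report something else, mostly with a low value. They report only what shows in the picture. A call takes as long as a camera call. They do not tell look-alikes from the thing itself.
- r.look_for(camera, target): "point" ([x, y, z] in m, in world coordinates, good to about 4 mm: the middle of the surface that is visible of it).
- r.silhouettes(camera, target): "pixels" (400x640 bool, what is visible of it).
The state is a dict: "clock": time; "q": joint angles; "qd": joint speeds; "joint_torque": joint torques, N m; "tool_pos": TCP position; "eef_rot": TCP orientation; "contact_force": force on the tool from outside, world axes, zero at the start; "moment": the same for the moment, N m; "opening": opening from 0.0 (shut) to 1.0 (fully open); "finger_force": force on a finger pad.
Only numpy, scipy, OpenCV 4.12 (cv2) and the standard library are available. Lean on these libraries where they do the work, as an engineer would, in place of code of your own. Each camera call takes 0.05 s, during which the arm holds its last target. There are 200 camera calls.

## Working session

There is one attempt and no reset: what is moved stays moved. The work goes in short steps, Python scripts to look and compute and a tool call to move; the robot and the scene stay as the last step left them, time stands still between calls to the robot, and variables do not carry over. Pictures are saved under pics/ and viewed, at most 10 in all, crops included, and the job is handed in when it is done.

Besides the shell and the picture viewer there is one more tool, called as a command line: name --argument value ..., lists and objects as JSON in quotes. play_rows: Moves the arm, as the interface text tells. Its arguments: {"type":"object","properties":{"translation":{"type":"array","items":{"type":"array","items":{"type":"number"}}},"delta_rot":{"type":"array","items":{"type":"array","items":{"type":"number"}}},"grip":{"type":"array","items":{"type":"number"}},"squeeze":{"type":"number"}},"required":["translation","delta_rot","grip"]}

```bash
mkdir -p pics; cat > h.py <<'E'
import numpy as np, cv2
from plant import r
def ray(cam,u,v):
    c=r.get_calibration(cam);K=np.array(c["intrinsics"]);R=np.array(c["rotation"])
    d=np.linalg.inv(K)@[u,v,1]; d=R@(d*[1,-1,-1]); return np.array(c["eye"]),d
def at(cam,u,v,z):
    e,d=ray(cam,u,v); return e+d*(z-e[2])/d[2]
def px(cam,p):
    c=r.get_calibration(cam);K=np.array(c["intrinsics"]);R=np.array(c["rotation"])
    q=K@((R.T@(np.array(p)-c["eye"]))*[1,-1,-1]); return q[:2]/q[2]
E
python3 - <<'E'
from h import *
for n in("top","side"):
    cv2.imwrite(f"pics/{n}0.png",r.snapshot(n)); c=r.get_calibration(n); print(n,{k:np.round(v,3).tolist() if not isinstance(v,str) else v for k,v in c.items()})
    for t in ["supply","rocker_end","controller","square_key_top","round_key_top","shutter_box","bar_key_top"]:
        for d in r.look_for(n,t): print(n,t,np.round(d["point"],3),round(d["confidence"],2),px(n,d["point"]).round())
s=r.get_state();print(s)
E
```

```text
top {'intrinsics': [[408.503, 0.0, 325.478], [0.0, 408.503, 198.213], [0.0, 0.0, 1.0]], 'eye': [0.345, -0.008, 0.994], 'rotation': [0.073, -0.066, -0.701, 0.706]}Traceback (most recent call last):
  File "<stdin>", line 5, in <module>
  File "h.py", line 10, in px
    q=K@((R.T@(np.array(p)-c["eye"]))*[1,-1,-1]); return q[:2]/q[2]
          ~~~^^~~~~~~~~~~~~~~~~~~~~~
ValueError: matmul: Input operand 1 has a mismatch in its core dimension 0, with gufunc signature (n?,k),(k,m?)->(n?,m?) (size 3 is different from 4)
```

View pics/top0.png

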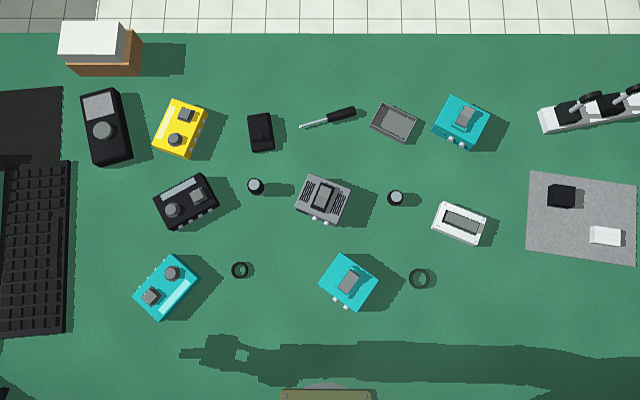

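The top picture shows the grey supply at about (323,200), the black controller at (185,201) and the white/aluminium shutter box at (461,222). The turquoise and yellow boxes are look-alikes. The calibration rotation is a quaternion, so I'll fix the helper.

```bash
sed -i 's/np.array(c\["rotation"\])/Rot.from_quat(c["rotation"]).as_matrix()/; 1a from scipy.spatial.transform import Rotation as Rot' h.py
python3 - <<'E'
from h import *
for n in("top","side"):
    im=r.snapshot(n);cv2.imwrite(f"pics/{n}1.png",im); c=r.get_calibration(n); print(n,np.round(c["eye"],3),np.round(c["rotation"],3))
    if n=="top": cv2.imwrite("pics/crop1.png",cv2.resize(im[155:255,140:500],None,fx=2.2,fy=2.2,interpolation=cv2.INTER_CUBIC))
    for t in ["supply","rocker_end","controller","square_key_top","round_key_top","shutter_box","bar_key_top"]:
        for d in r.look_for(n,t): print(n,t,np.round(d["point"],3),round(d["confidence"],2),px(n,d["point"]).round())
s=r.get_state();print(s)
E
```

```text
top [ 0.345 -0.008  0.994] [ 0.073 -0.066 -0.701  0.706]
top supply [ 0.34  -0.048  0.055] 0.97 [347. 282.]
top supply [ 0.719 -0.324  0.052] 0.85 [460. 124.]
top supply [0.526 0.013 0.055] 0.78 [321. 201.]
top rocker_end [ 0.725 -0.326  0.07 ] 0.75 [463. 119.]
top rocker_end [0.526 0.01  0.068] 0.52 [322. 200.]
top rocker_end [ 0.344 -0.047  0.069] 0.49 [347. 280.]
top rocker_end [ 0.48  -0.314  0.048] 0.17 [461. 222.]
top controller [0.326 0.369 0.039] 0.91 [165. 287.]
top controller [0.71  0.364 0.043] 0.86 [180. 128.]
top square_key_top [0.537 0.308 0.054] 0.67 [195. 195.]
top square_key_top [0.302 0.396 0.051] 0.53 [150. 298.]
top square_key_top [0.742 0.354 0.052] 0.45 [183. 114.]
top round_key_top [0.506 0.365 0.057] 0.62 [170. 208.]
top shutter_box [ 0.481 -0.315  0.038] 0.64 [460. 222.]
top bar_key_top [ 0.476 -0.315  0.047] 0.75 [461. 223.]
side [-0.002 -0.691  0.993] [ 0.36  -0.12  -0.305  0.874]
side supply [ 0.524 -0.013  0.053] 0.76 [320. 210.]
side supply [ 0.331 -0.067  0.055] 0.68 [279. 252.]
side supply [ 0.71  -0.343  0.052] 0.6 [443. 246.]
side supply [ 0.747 -0.0
[... 589 characters left out ...]
0.9, 'q': array([-1.27721997,  0.68907312, -0.19457494,  1.5652846 ,  0.1572694 ,
        0.90249228, -0.21511965]), 'qd': array([ 0.00166923,  0.00026298,  0.0001533 ,  0.0002164 ,  0.00100613,
       -0.00053991,  0.00024596]), 'joint_torque': array([-2.82726973e-05, -5.27476144e+01, -1.26718886e+00, -1.53749424e+01,
       -5.19029272e-02, -8.12960898e-04,  2.58955897e-07]), 'tool_pos': array([0.16052906, 0.60406102, 0.30276298]), 'eef_rot': array([ 1.29541848e-01,  9.91573954e-01,  6.06803745e-05, -2.99670734e-06]), 'contact_force': array([-0.1857833 , -0.11999671, -0.38466883]), 'moment': array([ 0.02435132, -0.02296557, -0.0030794 ]), 'finger_force': 0.0, 'opening': 0.9947836549559279}
```

View pics/side1.png

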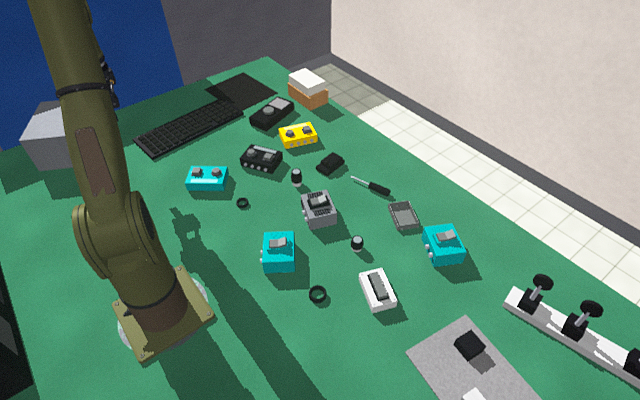

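View pics/crop1.png

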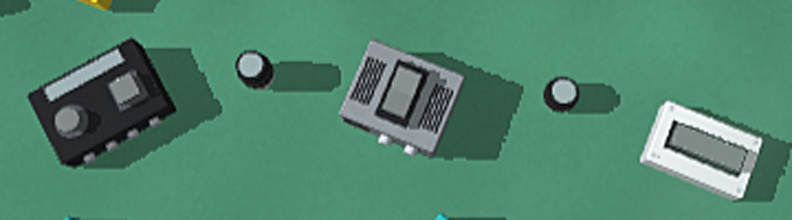

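Candidates:
- Supply: grey (323,200) against turquoise (460,122) and (348,281). The grey metal one fits.
- Controller: black (185,201) against yellow (180,128) and turquoise (165,287). The black one with a pale display strip fits.

The shutter box at (461,222) is the only one. Next I'll enlarge the supply in both views to tell which end of the rocker is raised.

```bash
python3 - <<'E'
from h import *
t=r.snapshot("top");s=r.snapshot("side")
a=cv2.resize(t[167:232,290:355],(400,400),interpolation=cv2.INTER_CUBIC)
b=cv2.resize(s[180:235,292:347],(400,400),interpolation=cv2.INTER_CUBIC)
cv2.imwrite("pics/sup.png",np.hstack([a,b]))
E
```

```text
(no output)
```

View pics/sup.png

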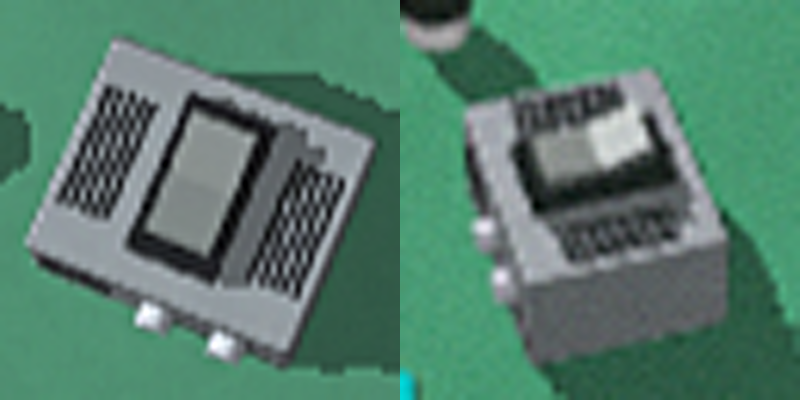

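The left half (top view) shows the box tilted about -22°. The right half (side view) shows the far rocker face bright and rising above its frame, so the raised end is the one away from the robot. That is up in the top picture, near crop (225,135), or full image (326,189).

```bash
cat >> h.py <<'E'
def mod(p,yaw,l): 
    c,s=np.cos(yaw),np.sin(yaw); return np.array([p[0]+c*l[0]-s*l[1],p[1]+s*l[0]+c*l[1],l[2]])
E
python3 - <<'E'
from h import *
t=r.snapshot("top"); 
# grey / colour independent: silhouettes of key parts
for n in("top","side"):
    r.snapshot(n)
    for tg in ["rocker_end","square_key_top","round_key_top","bar_key_top","supply","controller","shutter_box"]:
        for d in r.silhouettes(n,tg):
            m=d["pixels"]; v,u=np.nonzero(m)
            if len(u)==0: continue
            (cx,cy),(w,h),a=cv2.minAreaRect(np.c_[u,v].astype(np.float32))
            z={"rocker_end":.073,"bar_key_top":.049,"supply":.055,"controller":.04,"shutter_box":.035}.get(tg,.054)
            print(n,tg,round(d["confidence"],2),len(u),np.round([u.mean(),v.mean(),w,h,a],1),"at",at(n,u.mean(),v.mean(),z).round(3))
f=lambda x,y,z:at("top",290+x/6.154-.5,167+y/6.154-.5,z)
C=[f(118,40,.055),f(375,142,.055),f(30,240,.055)]
print(np.round(C,4)); d=C[0]-C[1]; print(np.hypot(*d[:2]),np.degrees(np.arctan2(-d[0],d[1])),np.hypot(*(C[0]-C[2])[:2]))
print("centre",(C[1]+C[2])/2)
print("rocker pivot",np.mean([f(200,108,.079),f(262,130,.079),f(205,255,.07),f(145,235,.07)],0))
E
```

```text
top rocker_end 0.66 264 [464.4 116.8  12.1  22.4  29.1] at [ 0.729 -0.328  0.073]
top rocker_end 0.65 199 [419.5 279.4  19.8  19.8  45. ] at [ 0.347 -0.207  0.073]
top rocker_end 0.54 265 [348.4 281.7  12.   22.3  35.5] at [ 0.341 -0.05   0.073]
top rocker_end 0.48 230 [322.6 196.5  11.1  21.4  24. ] at [0.533 0.008 0.073]
top square_key_top 0.5 187 [149.9 297.   12.7  14.1  45. ] at [0.303 0.395 0.054]
top square_key_top 0.48 130 [197.2 196.   11.6  12.1  63.4] at [0.536 0.304 0.054]
top round_key_top 0.56 98 [171.1 209.2  10.   10.   90. ] at [0.504 0.363 0.054]
top round_key_top 0.43 99 [170.6 273.3   9.   11.   90. ] at [0.356 0.353 0.054]
top bar_key_top 0.78 393 [461.1 221.8  35.1  12.1  21.8] at [ 0.479 -0.314  0.049]
top supply 0.83 2064 [347.9 282.7  50.2  44.8  36. ] at [ 0.339 -0.05   0.055]
top supply 0.82 1900 [322.3 200.2  47.5  42.7  22.2] at [0.527 0.009 0.055]
top supply 0.6 2038 [460.  123.   47.6  44.9  28.6] at [ 0.72  -0.323  0.055]
top controller 0.91 2298 [185.7 201.6  41.1  58.4  61.9] at [0.525 0.336 0.04 ]
top controller 0.81 2574 [166.5 287.4  41.4  63.8  4
[... 779 characters left out ...]
8 1026 [318.4 209.4  35.2  31.8  76. ] at [ 0.519 -0.011  0.055]
side supply 0.72 1348 [278.1 252.6  42.   34.   90. ] at [ 0.328 -0.069  0.055]
side controller 0.97 964 [206.8 178.6  41.9  24.5   2.2] at [0.318 0.35  0.04 ]
side controller 0.91 892 [261.3 158.7  41.1  24.9  14.6] at [0.519 0.321 0.04 ]
side controller 0.79 743 [297.6 135.3  21.7  37.   78.1] at [0.701 0.35  0.04 ]
side shutter_box 0.89 1191 [377.2 290.   45.3  29.   67.1] at [ 0.472 -0.322  0.035]
[[ 0.5929  0.0424  0.055 ]
 [ 0.5532 -0.0565  0.055 ]
 [ 0.5143  0.0746  0.055 ]]
0.10663133437471524 -21.850604238358258 0.0849591444776586
centre [0.5337328  0.00902774 0.055     ]
rocker pivot [0.53318043 0.00874147 0.0745    ]
```

Measurements agree across both cameras:
- Supply centre (0.533, 0.008), yaw -22°, so the press point is about (0.549, 0.002).
- Square key (0.536, 0.304) and round key (0.504, 0.363), 67 mm apart as expected.
- Bar key (0.478, -0.316), yaw -22°.

I'll shut the gripper, turn it 7° and travel high, keeping clear of the base.

play_rows --translation '[[0, 0, 0], [-0.035, -0.011, 0], [-0.035, -0.011, 0], [-0.035, -0.011, 0], [-0.035, -0.011, 0], [-0.035, -0.011, 0], [-0.035, -0.011, 0], [-0.035, -0.011, 0], [-0.035, -0.011, 0], [-0.035, -0.011, 0], [-0.035, -0.011, 0], [-0.035, -0.011, 0], [-0.035, -0.011, 0], [-0.035, -0.011, 0], [0, 0, 0]]' --delta_rot '[[0, 0, 7], [0, 0, 0], [0, 0, 0], [0, 0, 0], [0, 0, 0], [0, 0, 0], [0, 0, 0], [0, 0, 0], [0, 0, 0], [0, 0, 0], [0, 0, 0], [0, 0, 0], [0, 0, 0], [0, 0, 0], [0, 0, 0]]' --grip '[-1, -1, -1, -1, -1, -1, -1, -1, -1, -1, -1, -1, -1, -1, -1]'

```text
clock: 3.72
tool_pos: [0.5321, 0.2985, 0.3025]
eef_rot: [0.193, 0.981, -0.001, 0.001]
contact_force: [-0.2, 0.7, -0.5]
opening: 0.007
finger_force: 0.0
```

```bash
cat >> h.py <<'E'
def go(x,y,ztip):
    s=r.get_state(); R=Rot.from_quat(s["eef_rot"]).as_matrix()
    print("t",s["clock"],"tip",(s["tool_pos"]+R[:,2]*.064).round(4),"F",s["contact_force"].round(1),"z",R[:,2].round(3),"ty",R[:,1].round(3),"open",round(s["opening"],3))
    print("tool delta",(R.T@(np.array([x,y,ztip])-s["tool_pos"]-R[:,2]*.064)).round(4))
E
python3 -c "
from h import *
go(.549,.002,.12)"
```

```text
t 3.725 tip [0.5322 0.2984 0.2385] F [-0.2  0.7 -0.5] z [ 0.002 -0.002 -1.   ] ty [ 0.379  0.926 -0.001] open 0.007
tool delta [-0.1274 -0.2678  0.1191]
```

play_rows --translation '[[-0.0127, -0.0268, 0], [-0.0127, -0.0268, 0], [-0.0127, -0.0268, 0], [-0.0127, -0.0268, 0], [-0.0127, -0.0268, 0.01], [-0.0127, -0.0268, 0.02], [-0.0127, -0.0268, 0.02], [-0.0127, -0.0268, 0.02], [-0.0127, -0.0268, 0.02], [-0.0127, -0.0268, 0.02], [0, 0, 0.01], [0, 0, 0]]' --delta_rot '[[0, 0, 0], [0, 0, 0], [0, 0, 0], [0, 0, 0], [0, 0, 0], [0, 0, 0], [0, 0, 0], [0, 0, 0], [0, 0, 0], [0, 0, 0], [0, 0, 0], [0, 0, 0]]' --grip '[-1, -1, -1, -1, -1, -1, -1, -1, -1, -1, -1, -1]'

```text
clock: 5.22
tool_pos: [0.5471, 0.008, 0.1824]
eef_rot: [0.189, 0.982, 0.001, -0.001]
contact_force: [0.2, -0.5, 0.5]
opening: 0.005
finger_force: 0.0
```

```bash
python3 -c "
from h import *
go(.549,.002,.0715)
a=cv2.resize(r.snapshot('top')[150:250,270:370],(400,400),interpolation=3);b=cv2.resize(r.snapshot('side')[130:230,270:370],(400,400),interpolation=3)
cv2.imwrite('pics/pre.png',np.hstack([a,b]))"
```

```text
t 5.225 tip [0.547  0.0081 0.1184] F [ 0.2 -0.5  0.5] z [-0.001  0.002 -1.   ] ty [0.371 0.929 0.001] open 0.005
tool delta [-0.0042 -0.005   0.0469]
```

View pics/pre.png

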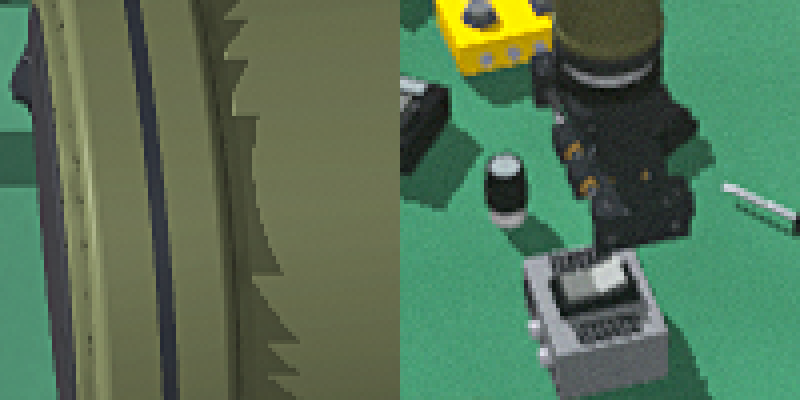

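The side half shows the shut fingers above the raised (bright) face at about (610,250), with the rocker untouched. I'll correct the small offset and come down to just above it.

play_rows --translation '[[-0.004, -0.005, 0.01], [0, 0, 0.015], [0, 0, 0.01], [0, 0, 0], [0, 0, 0]]' --delta_rot '[[0, 0, 0], [0, 0, 0], [0, 0, 0], [0, 0, 0], [0, 0, 0]]' --grip '[-1, -1, -1, -1, -1]'

```text
clock: 5.95
tool_pos: [0.5493, -0.0003, 0.1477]
eef_rot: [0.19, 0.982, 0.0, -0.0]
contact_force: [0.7, -0.7, 0.4]
opening: 0.003
finger_force: 0.0
```

```bash
python3 -c "
from h import *
go(.549,.002,.0695)"
```

```text
t 5.95 tip [ 5.493e-01 -3.000e-04  8.370e-02] F [ 0.7 -0.7  0.4] z [-0.  0. -1.] ty [0.373 0.928 0.   ] open 0.003
tool delta [0.0011 0.002  0.0142]
```

Good. Press slowly.

play_rows --translation '[[0.001, 0.002, 0.003], [0, 0, 0.003], [0, 0, 0.003], [0, 0, 0.003], [0, 0, 0.002], [0, 0, 0]]' --delta_rot '[[0, 0, 0], [0, 0, 0], [0, 0, 0], [0, 0, 0], [0, 0, 0], [0, 0, 0]]' --grip '[-1, -1, -1, -1, -1, -1]'

```text
clock: 6.7
tool_pos: [0.5499, 0.0018, 0.1345]
eef_rot: [0.19, 0.982, 0.0, 0.001]
contact_force: [1.9, -0.1, 7.4]
opening: 0.007
finger_force: 4.0
```

```bash
python3 -c "
from h import *
go(.549,.002,.0695)"
```

```text
t 6.7 tip [0.55   0.0018 0.0705] F [ 1.9 -0.1  7.4] z [ 0.002  0.    -1.   ] ty [0.373 0.928 0.001] open 0.007
tool delta [ 0.001  -0.0002  0.001 ]
```

play_rows --translation '[[0, 0, 0.001], [0, 0, 0.001], [0, 0, 0]]' --delta_rot '[[0, 0, 0], [0, 0, 0], [0, 0, 0]]' --grip '[-1, -1, -1]'

```text
clock: 7.08
tool_pos: [0.5499, 0.0019, 0.1343]
eef_rot: [0.19, 0.982, 0.0, 0.002]
contact_force: [-2.9, 0.3, 24.7]
opening: 0.004
finger_force: 12.4
```

Hard stop reached: 25 N with no further travel, tip at 70.3 mm. Lift and go over to the square key.

play_rows --translation '[[0, 0, -0.01], [0, 0, -0.02], [0, 0, -0.02], [0, 0, -0.02], [0.0126, 0.0275, 0], [0.0126, 0.0275, 0], [0.0126, 0.0275, 0], [0.0126, 0.0275, 0], [0.0126, 0.0275, 0], [0.0126, 0.0275, 0], [0.0126, 0.0275, 0], [0.0126, 0.0275, 0], [0.0126, 0.0275, 0], [0.0126, 0.0275, 0], [0, 0, 0.02], [0, 0, 0.02], [0, 0, 0.01], [0, 0, 0], [0, 0, 0]]' --delta_rot '[[0, 0, 0], [0, 0, 0], [0, 0, 0], [0, 0, 0], [0, 0, 0], [0, 0, 0], [0, 0, 0], [0, 0, 0], [0, 0, 0], [0, 0, 0], [0, 0, 0], [0, 0, 0], [0, 0, 0], [0, 0, 0], [0, 0, 0], [0, 0, 0], [0, 0, 0], [0, 0, 0], [0, 0, 0]]' --grip '[-1, -1, -1, -1, -1, -1, -1, -1, -1, -1, -1, -1, -1, -1, -1, -1, -1, -1, -1]'

```text
clock: 9.45
tool_pos: [0.5349, 0.3041, 0.1523]
eef_rot: [0.19, 0.982, 0.0, 0.0]
contact_force: [-0.5, 0.6, 0.3]
opening: 0.003
finger_force: 0.0
```

```bash
python3 -c "
from h import *
go(.536,.304,.048)
s=r.snapshot('side')
a=cv2.resize(s[180:235,292:347],(400,400),interpolation=3);b=cv2.resize(s[110:180,220:290],(400,400),interpolation=3)
cv2.imwrite('pics/on.png',np.hstack([a,b]))"
```

```text
t 9.45 tip [0.5349 0.3041 0.0883] F [-0.5  0.6  0.3] z [ 0.001  0.    -1.   ] ty [0.373 0.928 0.001] open 0.003
tool delta [-0.001   0.0003  0.0403]
```

View pics/on.png

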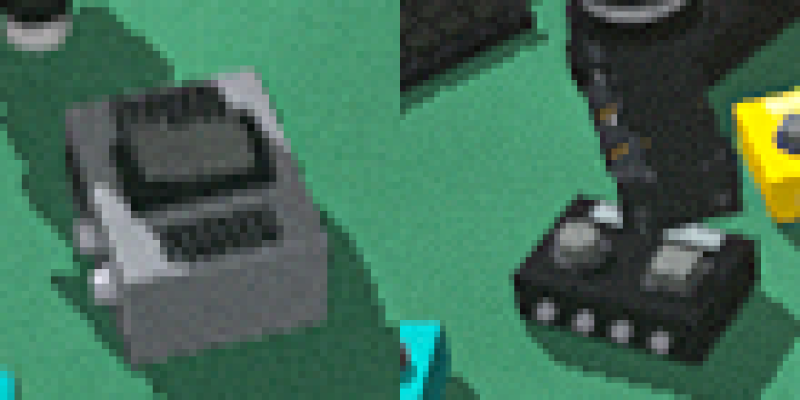

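The left half shows the rocker in shadow with its far end no longer standing up, so it is flipped. The right half shows the fingers above the controller, with the square key at (675,260) and the round key at (580,240). That matches the tip being 34 mm above the square key. Press it.

play_rows --translation '[[-0.001, 0, 0.015], [0, 0, 0.013], [0, 0, 0.004], [0, 0, 0.003], [0, 0, 0.002], [0, 0, 0.002], [0, 0, 0.002], [0, 0, 0]]' --delta_rot '[[0, 0, 0], [0, 0, 0], [0, 0, 0], [0, 0, 0], [0, 0, 0], [0, 0, 0], [0, 0, 0], [0, 0, 0]]' --grip '[-1, -1, -1, -1, -1, -1, -1, -1]'

```text
clock: 10.5
tool_pos: [0.5355, 0.3036, 0.1124]
eef_rot: [0.19, 0.982, -0.0, 0.0]
contact_force: [-3.9, -2.6, 14.6]
opening: 0.003
finger_force: 7.1
```

play_rows --translation '[[0, 0, 0.001], [0, 0, 0]]' --delta_rot '[[0, 0, 0], [0, 0, 0]]' --grip '[-1, -1]'

```text
clock: 10.75
tool_pos: [0.5355, 0.3036, 0.1123]
eef_rot: [0.19, 0.982, 0.0, 0.0]
contact_force: [-5.9, -4.1, 21.2]
opening: 0.005
finger_force: 10.6
```

Bottomed out at 48.3 mm with 21 N. Lift straight up, then travel to the bar key.

play_rows --translation '[[0, 0, -0.01], [0, 0, -0.03], [0, 0, -0.03], [0, 0, -0.03], [0, 0, 0]]' --delta_rot '[[0, 0, 0], [0, 0, 0], [0, 0, 0], [0, 0, 0], [0, 0, 0]]' --grip '[-1, -1, -1, -1, -1]'

```text
clock: 11.38
tool_pos: [0.5373, 0.3047, 0.2122]
eef_rot: [0.19, 0.982, 0.002, 0.002]
contact_force: [0.3, -0.6, -0.8]
opening: 0.005
finger_force: 0.0
```

play_rows --translation '[[-0.01, -0.033, 0], [-0.01, -0.033, 0], [-0.01, -0.033, 0], [-0.01, -0.033, 0], [-0.01, -0.033, 0], [-0.01, -0.033, 0], [-0.01, -0.033, 0], [-0.01, -0.033, 0], [-0.01, -0.033, 0], [-0.01, -0.033, 0], [-0.01, -0.033, 0], [-0.01, -0.033, 0], [-0.01, -0.033, 0], [-0.01, -0.033, 0], [-0.01, -0.033, 0], [-0.01, -0.033, 0], [-0.01, -0.033, 0], [-0.01, -0.033, 0], [0, 0, 0], [0, 0, 0]]' --delta_rot '[[0, 0, 0], [0, 0, 0], [0, 0, 0], [0, 0, 0], [0, 0, 0], [0, 0, 0], [0, 0, 0], [0, 0, 0], [0, 0, 0], [0, 0, 0], [0, 0, 0], [0, 0, 0], [0, 0, 0], [0, 0, 0], [0, 0, 0], [0, 0, 0], [0, 0, 0], [0, 0, 0], [0, 0, 0], [0, 0, 0]]' --grip '[-1, -1, -1, -1, -1, -1, -1, -1, -1, -1, -1, -1, -1, -1, -1, -1, -1, -1, -1, -1]'

```text
clock: 13.88
tool_pos: [0.4813, -0.3136, 0.209]
eef_rot: [0.19, 0.982, 0.001, -0.0]
contact_force: [0.1, 0.4, -0.2]
opening: 0.003
finger_force: 0.0
```

```bash
python3 -c "
from h import *
go(.478,-.316,.043)
s=r.snapshot('side');t=r.snapshot('top')
f=lambda i,u,v,w:cv2.resize(i[v-w:v+w,u-w:u+w],(260,260),interpolation=3)
cv2.imwrite('pics/b.png',np.hstack([f(s,320,208,28),f(t,186,201,35),f(t,323,200,33)]))
for n,i in('top',t),('side',s):
  for k in('square_key_top','round_key_top','rocker_end','bar_key_top'):
    for d in r.silhouettes(n,k):
      v,u=np.nonzero(d['pixels']);print(n,k,u.mean().round(1),v.mean().round(1))"
```

```text
t 13.875 tip [ 0.4812 -0.3135  0.145 ] F [ 0.1  0.4 -0.2] z [-0.     0.002 -1.   ] ty [0.372 0.928 0.001] open 0.003
tool delta [ 0.002  -0.0037  0.102 ]
top square_key_top 197.0 195.8
top square_key_top 184.8 114.0
top square_key_top 149.6 296.7
top square_key_top 255.1 186.5
top round_key_top 170.9 273.5
top rocker_end 464.2 116.2
top rocker_end 322.3 196.6
top rocker_end 348.3 281.8
top bar_key_top 461.3 221.7
side square_key_top 378.4 285.6
side square_key_top 306.4 129.0
side square_key_top 267.9 157.2
side round_key_top 378.0 285.4
side rocker_end 296.3 177.4
side rocker_end 317.8 200.5
side rocker_end 445.6 236.2
side bar_key_top 378.2 285.6
```

View pics/b.png

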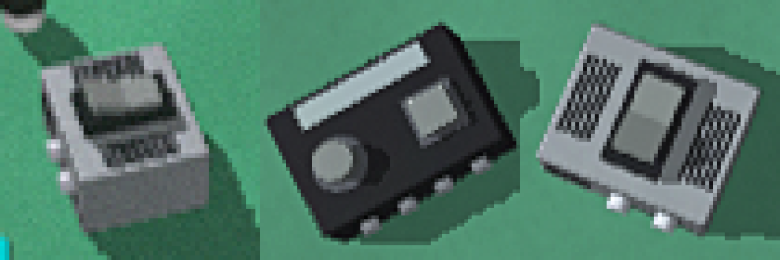

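The left and right parts show the rocker flipped: the far face is level and the near face raised. The middle part shows the controller unmoved, with the square key low (short shadow) and the round key up. Now the bar.

play_rows --translation '[[0.002, -0.004, 0.02], [0, 0, 0.025], [0, 0, 0.025], [0, 0, 0.015], [0, 0, 0.004], [0, 0, 0.003], [0, 0, 0.003], [0, 0, 0.003], [0, 0, 0.002], [0, 0, 0.002], [0, 0, 0.001], [0, 0, 0]]' --delta_rot '[[0, 0, 0], [0, 0, 0], [0, 0, 0], [0, 0, 0], [0, 0, 0], [0, 0, 0], [0, 0, 0], [0, 0, 0], [0, 0, 0], [0, 0, 0], [0, 0, 0], [0, 0, 0]]' --grip '[-1, -1, -1, -1, -1, -1, -1, -1, -1, -1, -1, -1]'

```text
clock: 15.88
tool_pos: [0.4782, -0.3179, 0.1074]
eef_rot: [0.19, 0.982, -0.0, 0.001]
contact_force: [-0.8, 0.6, 8.5]
opening: 0.008
finger_force: 4.0
```

play_rows --translation '[[0, 0, 0.001], [0, 0, 0.001], [0, 0, 0]]' --delta_rot '[[0, 0, 0], [0, 0, 0], [0, 0, 0]]' --grip '[-1, -1, -1]'

```text
clock: 16.25
tool_pos: [0.4782, -0.3178, 0.1071]
eef_rot: [0.19, 0.982, -0.001, 0.001]
contact_force: [-3.5, 2.0, 22.5]
opening: 0.003
finger_force: 11.4
```

Fully down: tip at 43 mm, 22 N against the stop. Lift clear.

play_rows --translation '[[0, 0, -0.01], [0, 0, -0.03], [0, 0, -0.03], [0, 0, -0.03], [0, 0, 0], [0, 0, 0]]' --delta_rot '[[0, 0, 0], [0, 0, 0], [0, 0, 0], [0, 0, 0], [0, 0, 0], [0, 0, 0]]' --grip '[-1, -1, -1, -1, -1, -1]'

```text
clock: 17.0
tool_pos: [0.4772, -0.3174, 0.2038]
eef_rot: [0.19, 0.982, 0.0, -0.001]
contact_force: [0.0, 1.3, 0.1]
opening: 0.005
finger_force: 0.0
```

```bash
python3 -c "
from h import *
go(.478,-.316,.043)
cv2.imwrite('pics/end.png',r.snapshot('side'))"
```

```text
t 17.0 tip [ 0.4771 -0.3174  0.1398] F [0.  1.3 0.1] z [-0.002  0.001 -1.   ] ty [0.373 0.928 0.   ] open 0.005
tool delta [-0.0005  0.0016  0.0968]
```

View pics/end.png

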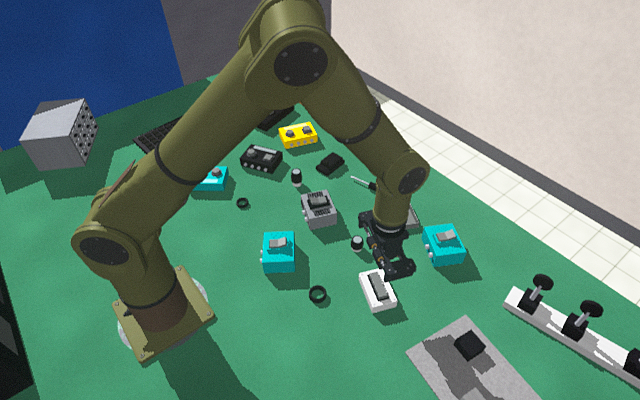

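The gripper is clear above the shutter box (378,290). The supply (320,208) and controller (261,159) are where they were.

```bash
python3 -c "
from plant import r
print(r.finish_job())"
```

```text
the job is handed in; nothing more can be done
None
```

The job is handed in at about 17 s: rocker, square key and bar key were each pressed to their stop in that order, the round key was left alone, and no box had visibly moved.

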